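# Set a test bar against the red flip stop of the gauging fixture

## Robot

A 7-joint arm with a two-finger parallel gripper is mounted at the origin on the work surface. World frame = base frame: x ahead of the robot, y to its left, z up, the work surface at z = 0. Lengths are in m, angles in rad, forces in N, time in s.
With the tool pointing down it reaches from about 0.4 to 0.85 m from the base axis. Payload 10.4 kg.
Tool frame: the origin (TCP) lies midway between the tips of the shut fingers; the grasp point (between the pads) lies 19 mm behind it (r.tcp_to_grasp is the z of the grasp point in the tool frame, in m); z points along the fingers, x is the direction in which the jaws open and shut, and the axes are right-handed (so a half turn about z gives the same grasp; the last joint's range is limited). The gripper opens to 87 mm and grips with 3 to 60 N. Pads are 19 mm wide; open, the fingers measure 117 mm over their backs; the gripper's body (75 mm by 190 mm) begins 51 mm behind the grasp point.
Start: joints at [-1.267, 0.332, -0.065, 1.46, 0.022, 1.35, -0.088], TCP at [0.201, 0.592, 0.223] pointing down, gripper open.
Joint ranges: [-2.6, 2.6], [-0.5, 2.12], [-1.47, 1.34], [0.16, 2.42], [-1.27, 4.41], [0.06, 2.06], [-2.6, 2.6]. Speed limits (rad/s): [2.22, 2.22, 2.79, 2.79, 3.14, 3.14, 3.14].

## Interface

Orientations are given as a unit quaternion [x, y, z, w].
In Python, from bench import r, camera, close_job gives the robot as it stands. The module is installed in compiled form; this text tells all that it offers.
- The arm moves only by the shell command python3 -m crank 'ROWS' [FORCE]. ROWS is JSON, a list of rows, each an object of numbers: "x", "y", "z": the shift along the tool's x, y, z scaled (see below); "ax", "ay", "az": the turn, a rotation vector about the tool's x, y, z scaled (see below); "claw": the closure, from -1 (fully open) to 1 (shut), so that 0 is half open. A call has exactly 5 rows; each row is the pose to reach, as a shift and turn from the pose commanded when the call began, along the tool's axes at that moment; what a row does not reach only later rows make up. The controller multiplies each number of a shift by 1 m and each number of a turn by 2 rad. A row lasts 1/12 s, in which the tool goes at most 41.7 mm and 7.16 degrees, less where a joint would pass 70% of its speed; a pose out of reach is approached as far as the arm can. A call with a number of a shift or a turn outside -1 to 1 is refused whole. A call with a gripper value outside its range is refused whole. The fingers move at their own pace and stop on an object; FORCE is the grip in N (left out, the last holds). Time passes only in rows, so rows that repeat a pose let the fingers close, or fill a call up. It gives the time, the measured TCP pose, the force and the opening at its end, in the units of the state.
- r.read_state(): the state, without advancing time (a new reading comes with each control period).
- camera(name): name is "scene" or "top" or "wrist"; returns a dict with "color" (400x640x3 uint8, blue, green, red), "fx", "fy", "cx", "cy" (pixels), "eye" and "orientation" of the camera in the world. Camera axes: x right, y down, z forward; pixel columns grow to the right and rows downward; lengths in m; the calibration is good to about 2 mm. A picture is of the moment at which its call begins. There is no depth.
- close_job(): hands the job in, once; it reports no verdict.
The state is a dict: "time": time; "joint_positions": joint angles; "joint_vel": joint speeds; "joint_torque": joint torques, N m; "ee_pos": TCP position; "eef_rot": TCP orientation; "ft_force": force on the tool from outside, world axes, zero at the start; "torque": the same for the moment, N m; "width": finger opening in m.
Only numpy, scipy, OpenCV 4.12 (cv2) and the standard library are available. Lean on these libraries where they do the work, as an engineer would, in place of code of your own. Each camera call takes 0.05 s, during which the arm holds its last target. There are 200 camera calls.

## Task

On the blue-grey gauging fixture, flip the red stop flag fully down into the channel, then push the test bar along the channel until its end rests against the red stop. Leave the blue stop flag up, and let go with the bar lying flat in the channel.

Things in the scene. Friction and masses are not known exactly. Their poses are not given: they have to be found in the camera images.
- specimen: Pale aluminium test bar, 26 mm wide (its x), 90 mm long (its y), 30 mm tall, two thin black lines across its top, 0.13 to 0.27 kg. Origin: centre of its underside. It lies loose and flat in the jig's channel, 10 mm above the bench, before both stops, its y axis within 3 degrees of the jig's; its top is 18 mm above the rails. It slides along +y of the jig towards the stops.
- jig: Blue-grey fixed plate, 110 mm (x) by 420 mm (y), 10 mm thick, on the bench. Origin: on the bench. The channel runs along its y, centre line at x = -15 mm, from y = -205 to 205 mm: 32 mm wide, between two rails 8 mm thick with tops 22 mm above the bench. The bar is pushed towards +y. Behind the far (+x) rail stand two brackets with a red and a blue flag, 80 to 120 mm apart, in either order.
- red_stop: Fixed dark steel bracket (24 mm in x, 27 in y, 44 tall; top 54 mm above the bench) of the red flag. Origin: centre of its underside, on the plate 10 mm above the bench. Axes parallel to the jig's: y along the channel the way the bar is pushed, x away from the channel, whose centre line is at x = -35 mm. The hinge pin runs along y through x = 0, z = 36 mm. The blue flag's bracket is equal.
- red_flag (a joint): Red flag's angle (rad). Arm 12 mm wide in y, 8 thick, 52 long from the pin. At 0 it leans back to +x (end 29 mm behind, 43 above the pin); 0.6 upright; 2.17 fully down (end stop): arm level over the channel, top 50 mm above the bench, its foot (y = -5 to 5 mm of the bracket) blocking the bar. Stays put when left, drops beyond about 60 degrees past upright; 1 N on its back or top moves it.
- blue_flag (a joint): Angle (rad) of the blue flag, made and measured exactly like the red one, on its own bracket. It starts up, at 0 to 0.25 (as does the red one), and is to stay up; the bar passes freely under a flag that is up, whose highest point is then below 110 mm above the bench.
Mind the look-alikes: they are no part of the job. Of the things like the specimen, leave any that is brown or yellow; of the rest the smaller one is meant.

How it is judged:
On the way:
1. the red flag is fully down in the channel while the bar is still well before it (value of joint red_flag above 2.05 rad and y of specimen in the frame of red_stop below -0.065 m), for 0.2 s.
At the end, for the whole second after the job is handed in: The red flag is down (above 2.05 rad), the blue flag still up (below 0.6 rad), and the bar lies flat and still in the channel with its leading end within 8 mm of the red foot's near face, within 10 degrees of the channel's direction (value of joint red_flag above 2.05 rad and value of joint blue_flag below 0.6 rad and y of specimen in the frame of red_stop between -0.058 and -0.045 m and x of specimen in the frame of red_stop between -0.043 and -0.027 m and z of specimen in the frame of red_stop below 0.004 m and angle between specimen's own z axis and vertical below 0.1 rad and angle between the y axis of specimen and the y axis of red_stop, either way round below 0.17 rad and linear speed of specimen below 0.01 m/s); the robot touches nothing.
It fails at once if the blue flag is flipped down (value of joint blue_flag above 1.2 rad).
It also fails if it takes over 45 s, if anything falls off the work surface, if the arm or the gripper's body presses on something with over 40 N, if the wrist force passes 120 N, or if a joint passes its speed limit or range.

## Working session

There is one attempt and no reset: what is moved stays moved. The work goes in short steps, Python scripts to look and compute and a shell command to move; the robot and the scene stay as the last step left them, time stands still between calls to the robot, and variables do not carry over. Pictures are saved under pics/ and viewed, about 8 in all and at most 12, crops included, and the job is handed in when it is done.

```bash
mkdir -p pics
python3 - <<'E'
from bench import r,camera
import cv2,numpy as np
for n in("top","scene"):
    c=camera(n);cv2.imwrite(f"pics/{n}0.png",c["color"])
    print(n,c["fx"],c["fy"],c["cx"],c["cy"],c["eye"],c["orientation"])
s=r.read_state();print(s["time"],s["ee_pos"],s["eef_rot"],s["width"],s["ft_force"],r.tcp_to_grasp)
E
```

```text
top 385.08749256594433 385.08749256594433 316.6359255865295 196.54390312345782 [ 0.34744712 -0.05929922  0.89004993] [-0.64157731  0.75903327 -0.08305376  0.07313772]
scene 364.55944350680494 364.55944350680494 319.8344286594569 187.880714985283 [0.94287068 0.2331795  0.58931343] [ 0.40077487  0.83112475 -0.34435958 -0.17328481]
0.1 [0.20052513 0.59159614 0.22182648] [ 8.12717119e-01  5.82658119e-01 -5.00750478e-04  3.88576379e-04] 0.08705720496028442 [ 0.28497957  0.16803578 -0.59683639] -0.0187
```

View pics/top0.png

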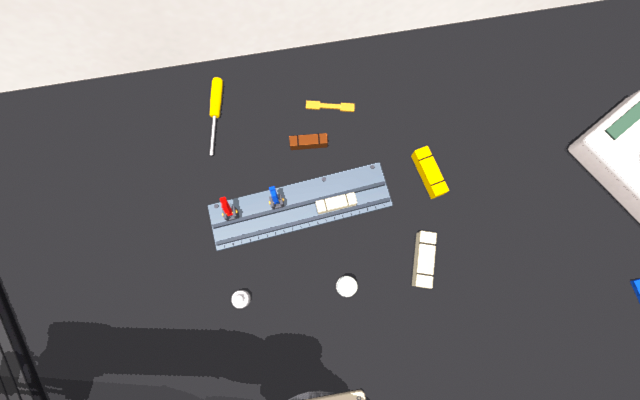

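View pics/scene0.png

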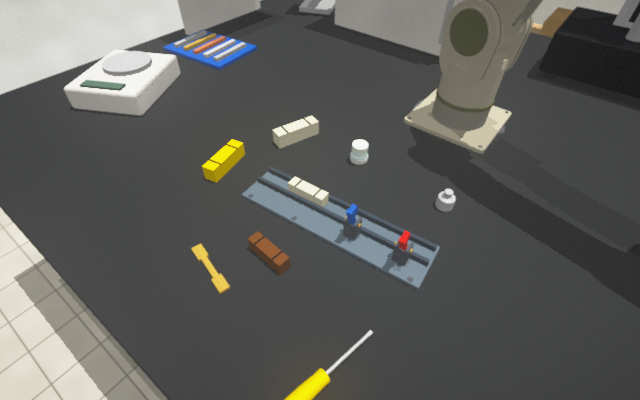

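Both views show the jig, with the bar at about (336,203) in the top view. The blue flag is at (275,197) and the red at (228,208), so the push runs bar, then blue, then red. The flags stand on the side away from the robot. Next I measure them.

```bash
cat > h.py <<'E'
import numpy as np,cv2
from scipy.spatial.transform import Rotation as R
from bench import r,camera
def ray(c,uv):
    d=np.array([(uv[0]-c["cx"])/c["fx"],(uv[1]-c["cy"])/c["fy"],1.]);return np.array(c["eye"]),R.from_quat(c["orientation"]).apply(d)
def onz(c,uv,z):
    e,d=ray(c,uv);return e+d*(z-e[2])/d[2]
def proj(c,p):
    q=R.from_quat(c["orientation"]).inv().apply(np.array(p)-c["eye"]);return np.array([c["fx"]*q[0]/q[2]+c["cx"],c["fy"]*q[1]/q[2]+c["cy"]])
def big(m,k=1):
    cs=sorted(cv2.findContours(m.astype(np.uint8),0,cv2.CHAIN_APPROX_NONE)[0],key=cv2.contourArea)[::-1];return cs[:k]
E
python3 - <<'E'
from h import *
c=camera("top");im=c["color"];h=cv2.cvtColor(im,cv2.COLOR_BGR2HSV).astype(int)
H,S,V=h[...,0],h[...,1],h[...,2]
roi=np.zeros(H.shape,bool);roi[150:262,195:405]=1
m=(H>95)&(H<125)&(S>35)&(S<160)&(V>60)&roi
m=cv2.morphologyEx(m.astype(np.uint8),cv2.MORPH_CLOSE,np.ones((7,7)))
k=big(m)[0].reshape(-1,2)
P=np.array([onz(c,p,.012)[:2] for p in k],np.float32)
print("jig",cv2.minAreaRect(P),cv2.boxPoints(cv2.minAreaRect(P)).round(4).tolist())
m=(S<70)&(V>150)&roi
m[:,:300]=0
k=big(m,1)[0].reshape(-1,2);P=np.array([onz(c,p,.04)[:2] for p in k],np.float32)
print("bar",cv2.minAreaRect(P))
for n,mm in(("red",((H<8)|(H>172))&(S>150)&(V>80)&roi),("blue",(H>105)&(H<130)&(S>170)&(V>80)&roi)):
    k=big(mm)[0];print(n,cv2.minAreaRect(k),k.reshape(-1,2).mean(0))
cv2.imwrite("pics/crop1.png",cv2.resize(im[155:255,200:400],None,fx=4,fy=4,interpolation=cv2.INTER_CUBIC))
E
```

```text
jig ((0.5336303114891052, -0.045900776982307434), (0.11879856884479523, 0.4172951579093933), 4.962723255157471) [[0.4564000070095062, 0.15680000185966492], [0.4925000071525574, -0.258899986743927], [0.6108999848365784, -0.24860000610351562], [0.5748000144958496, 0.1670999974012375]]
bar ((0.5322213768959045, -0.14102362096309662), (0.1049482524394989, 0.21345187723636627), 4.917816162109375)
red ((225.38699340820312, 206.05136108398438), (20.110822677612305, 6.951889514923096), 65.55604553222656) [225.65909091 205.97727273]
blue ((273.4153747558594, 194.52305603027344), (17.190336227416992, 5.613170623779297), 74.74488067626953) [273.675 194.075]
```

View pics/crop1.png

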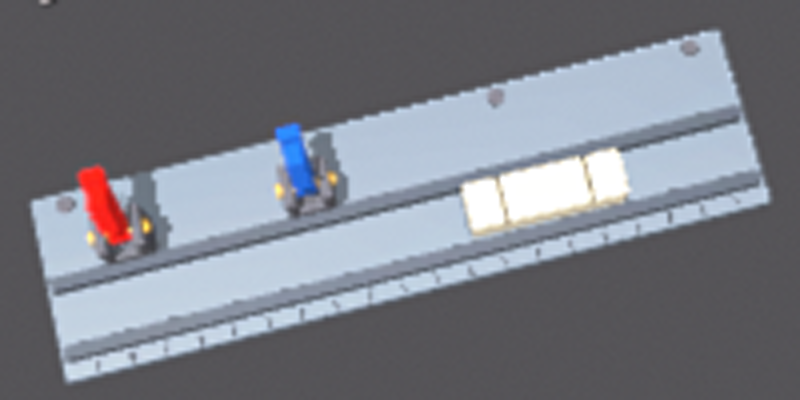

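The crop shows the plate corners, the gold pin ends of both flags and the bar's top. I'll read those pixels and cast rays onto planes at the known heights.

```bash
cat > m.py <<'E'
from h import *
c=camera("top")
g=lambda L,z:np.array([onz(c,(200+u/4-.375,155+v/4-.375),z) for u,v in L])
C=g([(31,200),(720,30),(770,203),(66,382)],.010)
print("corners",C[:,:2].round(4).tolist(),"len",[round(float(np.linalg.norm(C[i]-C[i-1])),4) for i in range(4)])
o=C.mean(0);y=(C[0]+C[3]-C[1]-C[2])[:2];y/=np.linalg.norm(y);x=np.array([y[1],-y[0]])
J=lambda P:np.c_[(P[:,:2]-o[:2])@x,(P[:,:2]-o[:2])@y]
print("jig o",o,"x",x,"y",y,"yaw of x deg",np.degrees(np.arctan2(x[1],x[0])))
print("red pin J",J(g([(92,239),(147,226)],.046)).round(4).tolist())
print("blue pin J",J(g([(279,190),(333,178)],.046)).round(4).tolist())
B=g([(462,183),(617,149),(628,195),(472,235)],.040);print("bar J",J(B).round(4).tolist(),J(B).mean(0))
W=lambda a,b,z=0:[*(o[:2]+a*x+b*y),z]
s=r.read_state();T=R.from_quat(s["eef_rot"]).as_matrix();print("tool axes\n",T.round(3),s["ee_pos"])
# other objects in jig frame
print("knobs J",J(np.array([onz(c,(347,286),.03),onz(c,(240,299),.03)])).round(3).tolist())
np.savez("jig.npz",o=o,x=x,y=y)
E
python3 m.py
```

```text
corners [[0.5673, 0.1663], [0.6017, -0.2507], [0.4936, -0.2582], [0.4588, 0.1577]] len [0.1089, 0.4185, 0.1084, 0.4174]
jig o [ 0.53034929 -0.04621927  0.01      ] x [0.99655954 0.08287995] y [-0.08287995  0.99655954] yaw of x deg 4.754124790217966
red pin J [[0.0145, 0.1715], [0.0141, 0.1403]]
blue pin J [[0.0158, 0.0645], [0.015, 0.0336]]
bar J [[-0.0045, -0.0361], [-0.0072, -0.1261], [-0.0344, -0.125], [-0.0347, -0.0342]] [-0.02018423 -0.08032385]
tool axes
 [[ 0.321  0.947 -0.   ]
 [ 0.947 -0.321 -0.001]
 [-0.001  0.    -1.   ]] [0.20057612 0.5916942  0.22208024]
knobs J [[-0.204, -0.057], [-0.173, 0.175]]
```

Run:
```python
from h import *
c=camera("scene");im=c["color"]
cv2.imwrite("pics/crop2.png",cv2.resize(im[160:290,240:440],None,fx=4,fy=4,interpolation=cv2.INTER_CUBIC))
d=np.load("jig.npz");o,x,y=d["o"],d["x"],d["y"]
W=lambda a,b,z:[*(o[:2]+a*x+b*y),z]
for n,p in dict(cFL=(.055,.21,.01),cFR=(.055,-.21,.01),cNR=(-.055,-.21,.01),cNL=(-.055,.21,.01),redpin=(.0143,.156,.046),bluepin=(.0154,.049,.046),bar0=(-.0045,-.036,.04),bar1=(-.0345,-.125,.04),railNR=(-.039,-.205,.022),railNL=(-.039,.205,.022)).items():
    print(n,((proj(c,W(*p))-[240,160]+.375)*4).round(1))
```

```text
cFL [712.1 514.1]
cFR [  2.3 135. ]
cNR [127.4  26.7]
cNL [800.  346.2]
redpin [652.  347.8]
bluepin [447.8 248.6]
bar0 [323.9 161.1]
bar1 [219.7  63.2]
railNR [115.2  29.4]
railNL [784.2 349.1]
```

View pics/crop2.png

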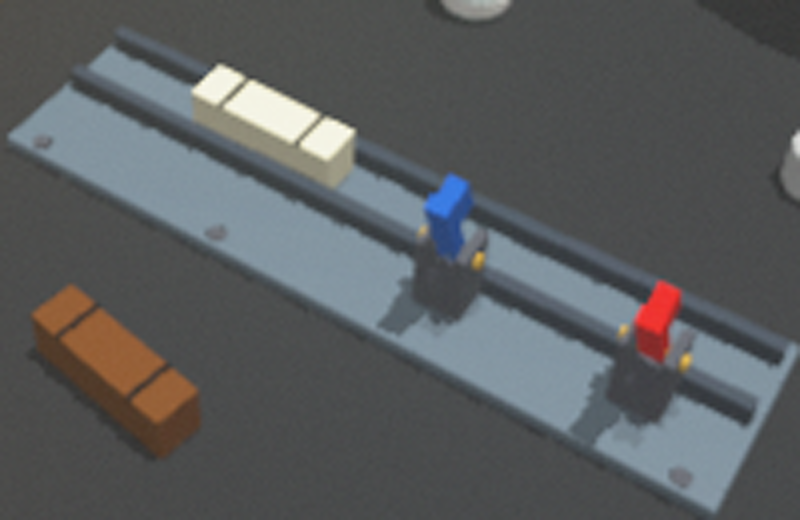

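Both views agree on the pins, so the red bracket is at about (0.532, 0.110). The bar sits at the channel offset expected from that bracket. The plate outline centre is about 5 mm off, so I'll use the pin frame instead. Now I move above and behind the red flag with the fingers shut.

```bash
cat > t.py <<'E'
# usage: t.py a b z tiltdeg : target TCP in red frame (z above bench), tool x along jig y, leaning tilt towards -x ; prints shift & turn in crank units
from h import *
import sys
a,b,z,t=map(float,sys.argv[1:5])
d=np.load("jig.npz");o,x,y=d["o"],d["x"],d["y"]
red=o[:2]+.0143*x+.156*y
X=np.r_[x,0];Y=np.r_[y,0];Z=np.array([0,0,1.]);t=np.radians(t)
s=r.read_state();M=R.from_quat(s["eef_rot"])
tz=np.sin(t)*X-np.cos(t)*Z
G=R.from_matrix(np.c_[Y,np.cross(tz,Y),tz])
p=np.r_[red+a*x+b*y,z]
e=np.array(s["ee_pos"]);q=e[:2]-red
print("t",round(s["time"],2),"now red-frame",(q@x).round(4),(q@y).round(4),e[2].round(4),"F",np.array(s["ft_force"]).round(1),"w",round(s["width"],4))
print("shift",M.inv().apply(p-e).round(4),"turn",((M.inv()*G).as_rotvec()/2).round(4))
E
python3 t.py .06 0 .2 0
python3 -m crank '[{"x":-0.025,"y":0.035,"az":-0.05,"claw":1},{"x":-0.05,"y":0.07,"az":-0.1,"claw":1},{"x":-0.075,"y":0.105,"az":-0.15,"claw":1},{"x":-0.1,"y":0.14,"az":-0.2,"claw":1},{"x":-0.12,"y":0.17,"az":-0.205,"claw":1}]' 20
python3 t.py .06 0 .2 0
```

```text
t 0.25 now red-frame -0.2901 0.5071 0.2222 F [-0.9 -0.4  0.4] w 0.087
shift [-0.3257  0.5231  0.0224] turn [-0.      0.0003 -0.2049]
t 0.25 now red-frame -0.2901 0.5071 0.2222 F [-0.9 -0.4  0.4] w 0.087
shift [-0.3257  0.5231  0.0224] turn [-0.      0.0003 -0.2049]schema error: expected keys x, y, z, ax, ay, az, claw
```

All keys are required in each row.

```bash
python3 -m crank '[{"x":-0.02,"y":0.035,"z":0,"ax":0,"ay":0,"az":-0.05,"claw":1},{"x":-0.04,"y":0.07,"z":0,"ax":0,"ay":0,"az":-0.1,"claw":1},{"x":-0.06,"y":0.105,"z":0,"ax":0,"ay":0,"az":-0.15,"claw":1},{"x":-0.08,"y":0.14,"z":0,"ax":0,"ay":0,"az":-0.2,"claw":1},{"x":-0.1,"y":0.17,"z":0,"ax":0,"ay":0,"az":-0.205,"claw":1}]' 20
python3 t.py .06 0 .2 0
```

```text
time: 0.67
ee_pos: [0.3313, 0.4405, 0.2226]
eef_rot: [0.675, 0.738, 0.0, 0.0]
ft_force: [0.8, 0.8, 0.3]
width: 0.0617
t 0.67 now red-frame -0.1723 0.3455 0.2226 F [0.8 0.8 0.3] w 0.0617
shift [-0.3468  0.2304  0.0227] turn [0.0002 0.0001 0.0027]
```

```bash
python3 -m crank '[{"x":-0.03,"y":0.022,"z":0,"ax":0,"ay":0,"az":0,"claw":1},{"x":-0.06,"y":0.044,"z":0,"ax":0,"ay":0,"az":0,"claw":1},{"x":-0.09,"y":0.066,"z":0,"ax":0,"ay":0,"az":0,"claw":1},{"x":-0.12,"y":0.088,"z":0,"ax":0,"ay":0,"az":0,"claw":1},{"x":-0.15,"y":0.11,"z":0,"ax":0,"ay":0,"az":0,"claw":1}]'
python3 -m crank '[{"x":-0.03,"y":0.022,"z":0,"ax":0,"ay":0,"az":0,"claw":1},{"x":-0.06,"y":0.044,"z":0,"ax":0,"ay":0,"az":0,"claw":1},{"x":-0.09,"y":0.066,"z":0,"ax":0,"ay":0,"az":0,"claw":1},{"x":-0.12,"y":0.088,"z":0,"ax":0,"ay":0,"az":0,"claw":1},{"x":-0.14,"y":0.11,"z":0,"ax":0,"ay":0,"az":0,"claw":1}]' >/dev/null
python3 t.py .065 0 .075 0
```

```text
time: 1.08
ee_pos: [0.4525, 0.3007, 0.2227]
eef_rot: [0.677, 0.736, 0.0, -0.0]
ft_force: [0.3, 1.5, -0.3]
width: 0.0286
t 1.5 now red-frame 0.0472 0.0541 0.2228 F [ 0.5 -0.2 -0.3] w 0.0015
shift [-0.054   0.0178  0.1479] turn [ 0.0003  0.0004 -0.0012]
```

```bash
python3 -m crank '[{"x":-0.03,"y":0.01,"z":0,"ax":0,"ay":0,"az":0,"claw":1},{"x":-0.05,"y":0.018,"z":0.02,"ax":0,"ay":0,"az":0,"claw":1},{"x":-0.05,"y":0.018,"z":0.05,"ax":0,"ay":0,"az":0,"claw":1},{"x":-0.05,"y":0.018,"z":0.085,"ax":0,"ay":0,"az":0,"claw":1},{"x":-0.05,"y":0.018,"z":0.1,"ax":0,"ay":0,"az":0,"claw":1}]'
python3 t.py .065 0 .075 0
python3 - <<'E'
from h import *
a=camera("wrist")["color"];b=camera("scene")["color"][130:330,300:500]
cv2.imwrite("pics/v3.png",np.hstack([cv2.resize(a,(400,250)),cv2.resize(b,(250,250))]))
E
```

```text
time: 1.92
ee_pos: [0.5931, 0.1227, 0.1182]
eef_rot: [0.677, 0.736, -0.002, -0.001]
ft_force: [-0.8, 1.3, -0.3]
width: 0.0005
t 1.92 now red-frame 0.0622 0.0071 0.1182 F [-0.8  1.3 -0.3] w 0.0005
shift [-0.0071  0.003   0.0432] turn [-0.0024  0.0005 -0.0003]
```

View pics/v3.png

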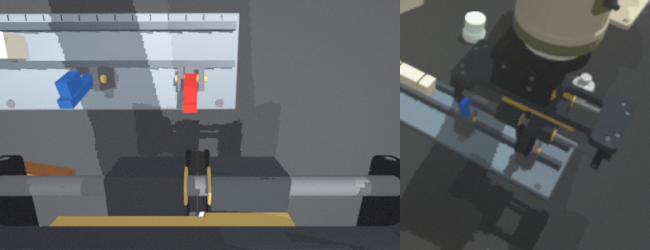

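The fingers line up with the red flag (flag column about 190, fingers about 198), on its far side. I lower, then sweep towards -x.

```bash
python3 -m crank '[{"x":-0.003,"y":0,"z":0.02,"ax":0,"ay":0,"az":0,"claw":1},{"x":-0.003,"y":0,"z":0.042,"ax":0,"ay":0,"az":0,"claw":1},{"x":-0.003,"y":0,"z":0.042,"ax":0,"ay":0,"az":0,"claw":1},{"x":-0.003,"y":-0.01,"z":0.042,"ax":0,"ay":0,"az":0,"claw":1},{"x":-0.003,"y":-0.02,"z":0.042,"ax":0,"ay":0,"az":0,"claw":1}]'
python3 t.py -.02 0 .075 0
python3 -m crank '[{"x":0,"y":-0.01,"z":0,"ax":0,"ay":0,"az":0,"claw":1},{"x":0,"y":-0.02,"z":0,"ax":0,"ay":0,"az":0,"claw":1},{"x":0,"y":-0.03,"z":0,"ax":0,"ay":0,"az":0,"claw":1},{"x":0,"y":-0.04,"z":0,"ax":0,"ay":0,"az":0,"claw":1},{"x":0,"y":-0.05,"z":0,"ax":0,"ay":0,"az":0,"claw":1}]'
python3 t.py -.02 0 .075 0
```

```text
time: 2.43
ee_pos: [0.576, 0.1192, 0.0824]
eef_rot: [0.677, 0.736, 0.001, 0.0]
ft_force: [0.6, 0.6, 0.6]
width: 0.0003
t 2.43 now red-frame 0.045 0.0051 0.0824 F [0.6 0.6 0.6] w 0.0003
shift [-0.0051 -0.065   0.0073] turn [ 0.0008 -0.0001  0.0001]
time: 2.85
ee_pos: [0.5263, 0.1153, 0.083]
eef_rot: [0.677, 0.736, 0.001, 0.001]
ft_force: [1.2, 0.6, -0.6]
width: 0.0004
t 2.85 now red-frame -0.005 0.0053 0.083 F [ 1.2  0.6 -0.6] w 0.0004
shift [-0.0053 -0.0151  0.008 ] turn [ 0.0015 -0.0005  0.0002]
```

```bash
python3 -m crank '[{"x":0,"y":-0.008,"z":0.003,"ax":0,"ay":0,"az":0,"claw":1},{"x":0,"y":-0.016,"z":0.01,"ax":0,"ay":0,"az":0,"claw":1},{"x":0,"y":-0.025,"z":0.018,"ax":0,"ay":0,"az":0,"claw":1},{"x":0,"y":-0.034,"z":0.023,"ax":0,"ay":0,"az":0,"claw":1},{"x":0,"y":-0.04,"z":0.026,"ax":0,"ay":0,"az":0,"claw":1}]'
python3 t.py -.045 0 .053 0
python3 - <<'E'
from h import *
a=camera("wrist")["color"];b=camera("scene")["color"][130:330,300:500]
cv2.imwrite("pics/v4.png",np.hstack([cv2.resize(a,(400,250)),cv2.resize(b,(250,250))]))
E
```

```text
time: 3.27
ee_pos: [0.4852, 0.1117, 0.0551]
eef_rot: [0.677, 0.736, 0.0, 0.0]
ft_force: [-0.6, 0.6, -0.3]
width: 0.0004
t 3.27 now red-frame -0.0462 0.0051 0.0551 F [-0.6  0.6 -0.3] w 0.0004
shift [-0.0051  0.0012  0.0021] turn [ 0.0002 -0.0002  0.0002]
```

View pics/v4.png

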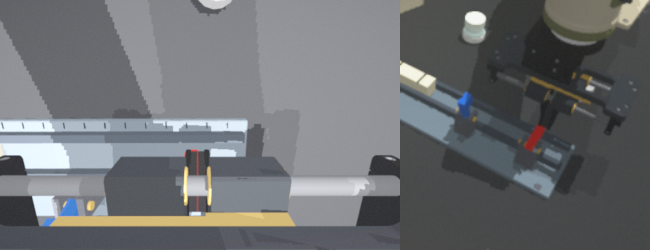

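The red flag looks down and the blue one is still up. I press lightly on top to confirm the end stop.

```bash
python3 -m crank '[{"x":0,"y":0,"z":0.001,"ax":0,"ay":0,"az":0,"claw":1},{"x":0,"y":0,"z":0.002,"ax":0,"ay":0,"az":0,"claw":1},{"x":0,"y":0,"z":0.004,"ax":0,"ay":0,"az":0,"claw":1},{"x":0,"y":0,"z":0.005,"ax":0,"ay":0,"az":0,"claw":1},{"x":0,"y":0,"z":0.005,"ax":0,"ay":0,"az":0,"claw":1}]'
python3 -m crank '[{"x":0,"y":0,"z":-0.04,"ax":0,"ay":0,"az":0,"claw":1},{"x":0,"y":0,"z":-0.08,"ax":0,"ay":0,"az":0,"claw":1},{"x":0,"y":0,"z":-0.12,"ax":0,"ay":0,"az":0,"claw":1},{"x":-0.03,"y":0,"z":-0.13,"ax":0,"ay":0,"az":0,"claw":1},{"x":-0.07,"y":0,"z":-0.13,"ax":0,"ay":0,"az":0,"claw":1}]'
python3 t.py -.035 -.315 .15 30
```

```text
time: 3.78
ee_pos: [0.4863, 0.1116, 0.0502]
eef_rot: [0.677, 0.736, 0.0, 0.0]
ft_force: [-1.4, -0.6, 8.2]
width: 0.0005
time: 4.2
ee_pos: [0.4936, 0.0444, 0.1834]
eef_rot: [0.675, 0.738, 0.003, 0.001]
ft_force: [1.7, -0.5, -1.2]
width: 0.0004
t 4.2 now red-frame -0.0434 -0.0626 0.1834 F [ 1.7 -0.5 -1.2] w 0.0004
shift [-0.2525  0.0066  0.0329] turn [-0.2585 -0.0019  0.0028]
```

The press gave 8 N at z = 0.050, which is the end stop, so the flag is fully down. Next I go behind the bar while tilting the tool back.

```bash
python3 -m crank '[{"x":-0.03,"y":0,"z":0,"ax":-0.05,"ay":0,"az":0,"claw":1},{"x":-0.065,"y":0,"z":0,"ax":-0.1,"ay":0,"az":0,"claw":1},{"x":-0.1,"y":0.002,"z":0,"ax":-0.15,"ay":0,"az":0,"claw":1},{"x":-0.135,"y":0.004,"z":0,"ax":-0.2,"ay":0,"az":0,"claw":1},{"x":-0.17,"y":0.006,"z":0,"ax":-0.24,"ay":0,"az":0,"claw":1}]'
python3 t.py -.035 -.320 .15 30
```

```text
time: 4.62
ee_pos: [0.5112, -0.1292, 0.18]
eef_rot: [0.658, 0.714, 0.177, 0.163]
ft_force: [0.8, 0.9, 1.3]
width: 0.0006
t 4.62 now red-frame -0.0403 -0.2372 0.18 F [0.8 0.9 1.3] w 0.0006
shift [-0.0828 -0.0093  0.0291] turn [-0.0188  0.0006 -0.0003]
```

```bash
python3 -m crank '[{"x":-0.03,"y":-0.003,"z":0.01,"ax":-0.01,"ay":0,"az":0,"claw":1},{"x":-0.06,"y":-0.006,"z":0.02,"ax":-0.015,"ay":0,"az":0,"claw":1},{"x":-0.08,"y":-0.009,"z":0.029,"ax":-0.015,"ay":0,"az":0,"claw":1},{"x":-0.08,"y":-0.009,"z":0.029,"ax":-0.015,"ay":0,"az":0,"claw":1},{"x":-0.08,"y":-0.009,"z":0.029,"ax":-0.015,"ay":0,"az":0,"claw":1}]'
python3 t.py -.035 -.320 .028 30
python3 - <<'E'
from h import *
a=camera("top")["color"][130:270,180:420];b=camera("scene")["color"][100:300,220:470]
cv2.imwrite("pics/v5.png",np.hstack([cv2.resize(a,(428,250)),cv2.resize(b,(312,250))]))
E
```

```text
time: 5.03
ee_pos: [0.5232, -0.2074, 0.1491]
eef_rot: [0.656, 0.712, 0.185, 0.171]
ft_force: [-0.5, 0.4, 0.1]
width: 0.0004
t 5.03 now red-frame -0.0348 -0.3161 0.1491 F [-0.5  0.4  0.1] w 0.0004
shift [-0.0039 -0.0592  0.1057] turn [-0.0076  0.0006 -0.0008]
```

View pics/v5.png

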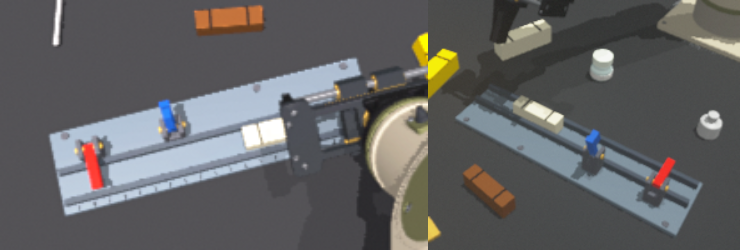

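Red lies across the channel, blue is up, and the bar is untouched. Before lowering I check the clearance to the yellow and large pale bars.

```bash
python3 - <<'E'
from h import *
c=camera("top");d=np.load("jig.npz");o,x,y=d["o"],d["x"],d["y"];red=o[:2]+.0143*x+.156*y
for n,uv in dict(yel1=(413,152),yel2=(447,190),yel3=(433,197),pale1=(415,233),pale2=(413,285)).items():
    q=onz(c,uv,.045)[:2]-red;print(n,(q@x).round(3),(q@y).round(3))
E
python3 -m crank '[{"x":0.004,"y":-0.012,"z":0.021,"ax":0,"ay":0,"az":0,"claw":1},{"x":0.006,"y":-0.024,"z":0.042,"ax":0,"ay":0,"az":0,"claw":1},{"x":0.006,"y":-0.034,"z":0.06,"ax":0,"ay":0,"az":0,"claw":1},{"x":0.006,"y":-0.04,"z":0.071,"ax":0,"ay":0,"az":0,"claw":1},{"x":0.006,"y":-0.04,"z":0.071,"ax":0,"ay":0,"az":0,"claw":1}]'
python3 t.py -.035 -.308 .028 30
```

```text
yel1 0.035 -0.439
yel2 -0.07 -0.486
yel3 -0.078 -0.45
pale1 -0.145 -0.387
pale2 -0.251 -0.349
time: 5.6
ee_pos: [0.5235, -0.2012, 0.0845]
eef_rot: [0.653, 0.715, 0.181, 0.173]
ft_force: [-0.4, -0.5, 0.6]
width: 0.0009
t 5.6 now red-frame -0.034 -0.3099 0.0845 F [-0.4 -0.5  0.6] w 0.0009
shift [ 0.0025 -0.0283  0.0489] turn [-0.0084  0.0038  0.0049]
```

```bash
python3 -m crank '[{"x":0,"y":-0.008,"z":0.014,"ax":-0.004,"ay":0.001,"az":0.002,"claw":1},{"x":0,"y":-0.016,"z":0.028,"ax":-0.008,"ay":0.002,"az":0.003,"claw":1},{"x":0,"y":-0.024,"z":0.042,"ax":-0.008,"ay":0.002,"az":0.003,"claw":1},{"x":0,"y":-0.028,"z":0.048,"ax":-0.008,"ay":0.002,"az":0.003,"claw":1},{"x":0,"y":-0.028,"z":0.048,"ax":-0.008,"ay":0.002,"az":0.003,"claw":1}]'
python3 t.py -.035 -.110 .028 30
python3 - <<'E'
from h import *
a=camera("wrist")["color"];b=camera("scene")["color"][100:300,220:470]
cv2.imwrite("pics/v6.png",np.hstack([cv2.resize(a,(400,250)),cv2.resize(b,(312,250))]))
E
```

```text
time: 6.02
ee_pos: [0.5183, -0.2073, 0.0415]
eef_rot: [0.653, 0.716, 0.175, 0.174]
ft_force: [0.0, -0.0, -1.2]
width: 0.0006
t 6.02 now red-frame -0.0396 -0.3156 0.0415 F [ 0.  -0.  -1.2] w 0.0006
shift [2.058e-01 2.000e-04 1.050e-02] turn [-0.0129  0.0086  0.0063]
```

View pics/v6.png

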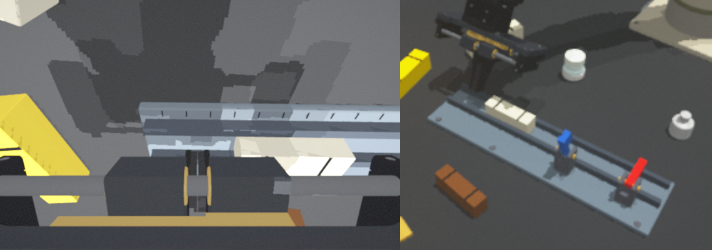

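The fingers are behind the bar, but the pose drifts off target. I check the joint limits.

```bash
python3 -c "
from h import *
print(np.round(r.read_state()['joint_positions'],3))"; python3 t.py -.035 -.308 .028 25
```

```text
[ 0.594  0.158 -0.157  2.213 -0.564  0.384  2.587]
t 6.12 now red-frame -0.0414 -0.3167 0.0404 F [-0.9  0.2  0.3] w 0.0001
shift [ 0.0089 -0.0002  0.0138] turn [0.0297 0.0087 0.004 ]
```

Joint 7 is at its limit (2.587 of 2.6). I yaw back about 6 degrees here and restore it along the push, where joint 7 unwinds.

```bash
python3 -m crank '[{"x":0.002,"y":0,"z":0,"ax":0,"ay":0,"az":0.03,"claw":1},{"x":0.004,"y":0,"z":0.003,"ax":0,"ay":0.004,"az":0.05,"claw":1},{"x":0.006,"y":0,"z":0.008,"ax":0,"ay":0.008,"az":0.05,"claw":1},{"x":0.006,"y":0,"z":0.014,"ax":0,"ay":0.008,"az":0.05,"claw":1},{"x":0.006,"y":0,"z":0.014,"ax":0,"ay":0.008,"az":0.05,"claw":1}]'
python3 t.py -.035 -.110 .028 28; python3 -c "
from h import *
print(np.round(r.read_state()['joint_positions'],3))"
```

```text
time: 6.53
ee_pos: [0.5245, -0.2013, 0.0281]
eef_rot: [0.687, 0.684, 0.188, 0.159]
ft_force: [-0.5, 0.1, 0.2]
width: 0.0005
t 6.53 now red-frame -0.033 -0.3101 0.0281 F [-0.5  0.1  0.2] w 0.0005
shift [ 0.1992 -0.0191 -0.0011] turn [ 0.0041  0.0004 -0.0433]
[ 0.58   0.194 -0.156  2.205 -0.609  0.367  2.531]
```

```bash
python3 -m crank '[{"x":0.008,"y":-0.001,"z":0,"ax":0,"ay":0,"az":0,"claw":1},{"x":0.018,"y":-0.002,"z":0,"ax":0,"ay":0,"az":0,"claw":1},{"x":0.028,"y":-0.003,"z":0,"ax":0,"ay":0,"az":-0.005,"claw":1},{"x":0.038,"y":-0.004,"z":0,"ax":0,"ay":0,"az":-0.01,"claw":1},{"x":0.048,"y":-0.005,"z":0,"ax":0,"ay":0,"az":-0.015,"claw":1}]'
python3 t.py -.035 -.110 .028 28; python3 -c "
from h import *
print(np.round(r.read_state()['joint_positions'],3))"
```

```text
time: 6.95
ee_pos: [0.5194, -0.1534, 0.0286]
eef_rot: [0.677, 0.694, 0.185, 0.162]
ft_force: [-0.9, -2.0, -0.1]
width: 0.0006
t 6.95 now red-frame -0.0341 -0.2619 0.0286 F [-0.9 -2.  -0.1] w 0.0006
shift [ 0.1516 -0.0099 -0.0003] turn [ 0.0046  0.0012 -0.0289]
[ 0.492  0.141 -0.174  2.269 -0.554  0.316  2.414]
```

Contact shows as about -2 N in y. I keep pushing and restore the yaw.

```bash
python3 -m crank '[{"x":0.01,"y":-0.0006,"z":0,"ax":0,"ay":0,"az":-0.006,"claw":1},{"x":0.02,"y":-0.0013,"z":0,"ax":0,"ay":0,"az":-0.012,"claw":1},{"x":0.03,"y":-0.002,"z":0,"ax":0,"ay":0,"az":-0.018,"claw":1},{"x":0.04,"y":-0.0026,"z":0,"ax":0,"ay":0,"az":-0.024,"claw":1},{"x":0.05,"y":-0.003,"z":0,"ax":0,"ay":0,"az":-0.028,"claw":1}]'
python3 t.py -.035 -.110 .028 28; python3 -c "
from h import *
print(np.round(r.read_state()['joint_positions'],3))
a=camera('top')['color'][130:270,180:420];b=camera('scene')['color'][100:300,220:470]
cv2.imwrite('pics/v7.png',np.hstack([cv2.resize(a,(428,250)),cv2.resize(b,(312,250))]))"
```

```text
time: 7.37
ee_pos: [0.5155, -0.1037, 0.0288]
eef_rot: [0.657, 0.712, 0.181, 0.168]
ft_force: [0.7, -2.6, -0.1]
width: 0.0004
t 7.37 now red-frame -0.0338 -0.212 0.0288 F [ 0.7 -2.6 -0.1] w 0.0004
shift [ 1.02e-01 -1.60e-03 -1.00e-04] turn [ 0.005   0.0014 -0.0009]
[ 0.38   0.097 -0.185  2.32  -0.441  0.269  2.25 ]
```

View pics/v7.png

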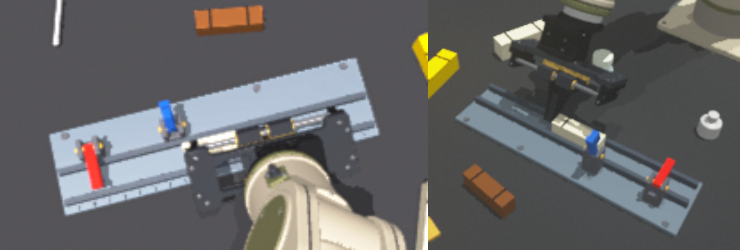

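The push is going straight, with the gripper body on the robot's side of the blue flag. I continue.

```bash
python3 -m crank '[{"x":0.01,"y":0,"z":0,"ax":0,"ay":0,"az":0,"claw":1},{"x":0.02,"y":0,"z":0,"ax":0,"ay":0,"az":0,"claw":1},{"x":0.03,"y":0,"z":0,"ax":0,"ay":0,"az":0,"claw":1},{"x":0.04,"y":-0.001,"z":0,"ax":0,"ay":0,"az":0,"claw":1},{"x":0.05,"y":-0.001,"z":0,"ax":0,"ay":0,"az":0,"claw":1}]'
python3 t.py -.035 -.110 .028 28; python3 -c "
from h import *
print(np.round(r.read_state()['joint_positions'],3))
a=camera('top')['color'][130:270,180:420];b=camera('scene')['color'][100:300,220:470]
cv2.imwrite('pics/v8.png',np.hstack([cv2.resize(a,(428,250)),cv2.resize(b,(312,250))]))"
```

```text
time: 7.88
ee_pos: [0.5107, -0.0548, 0.0282]
eef_rot: [0.658, 0.712, 0.181, 0.168]
ft_force: [-0.2, -1.5, 1.1]
width: 0.0004
t 7.88 now red-frame -0.0346 -0.1629 0.0282 F [-0.2 -1.5  1.1] w 0.0004
shift [ 0.0529 -0.0007 -0.0002] turn [ 0.0049  0.0015 -0.0019]
[ 0.241  0.062 -0.179  2.361 -0.248  0.233  1.941]
```

View pics/v8.png

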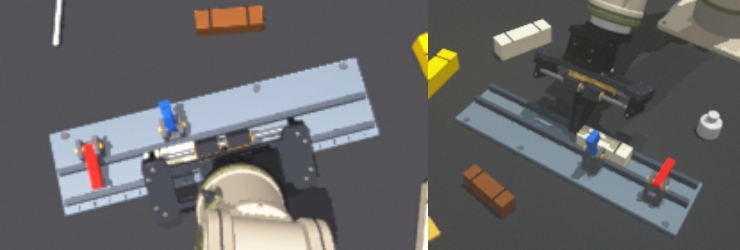

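Blue is up and untouched. I go 40 mm more, then creep in until the force rises.

```bash
python3 -m crank '[{"x":0.01,"y":0,"z":0,"ax":0,"ay":0,"az":0,"claw":1},{"x":0.02,"y":0,"z":0,"ax":0,"ay":0,"az":0,"claw":1},{"x":0.029,"y":0,"z":0,"ax":0,"ay":0,"az":0,"claw":1},{"x":0.036,"y":-0.001,"z":0,"ax":0,"ay":0,"az":0,"claw":1},{"x":0.041,"y":-0.001,"z":0,"ax":0,"ay":0,"az":0,"claw":1}]' >/dev/null
python3 t.py -.035 -.110 .028 28
python3 -m crank '[{"x":0.002,"y":0,"z":0,"ax":0,"ay":0,"az":0,"claw":1},{"x":0.004,"y":0,"z":0,"ax":0,"ay":0,"az":0,"claw":1},{"x":0.006,"y":0,"z":0,"ax":0,"ay":0,"az":0,"claw":1},{"x":0.008,"y":0,"z":0,"ax":0,"ay":0,"az":0,"claw":1},{"x":0.008,"y":0,"z":0,"ax":0,"ay":0,"az":0,"claw":1}]'
python3 t.py -.035 -.110 .028 28
```

```text
t 8.4 now red-frame -0.0354 -0.1221 0.0275 F [-0.4 -2.   0.5] w 0.0005
shift [ 0.0121  0.0005 -0.0003] turn [ 0.0045  0.0013 -0.0017]
time: 8.82
ee_pos: [0.5058, -0.0059, 0.0274]
eef_rot: [0.658, 0.712, 0.181, 0.167]
ft_force: [0.8, -2.5, 1.8]
width: 0.0004
t 8.82 now red-frame -0.0354 -0.1138 0.0274 F [ 0.8 -2.5  1.8] w 0.0004
shift [ 0.0038  0.0006 -0.0003] turn [ 0.0044  0.0012 -0.0017]
```

```bash
python3 -m crank '[{"x":0.001,"y":0,"z":0,"ax":0,"ay":0,"az":0,"claw":1},{"x":0.002,"y":0,"z":0,"ax":0,"ay":0,"az":0,"claw":1},{"x":0.003,"y":0,"z":0,"ax":0,"ay":0,"az":0,"claw":1},{"x":0.003,"y":0,"z":0,"ax":0,"ay":0,"az":0,"claw":1},{"x":0.003,"y":0,"z":0,"ax":0,"ay":0,"az":0,"claw":1}]'
python3 t.py -.035 -.110 .028 28
python3 -c "
from h import *
a=camera('top')['color'][180:250,190:310];b=camera('scene')['color'][200:290,360:440]
cv2.imwrite('pics/v9.png',np.hstack([cv2.resize(a,(480,280),interpolation=2),cv2.resize(b,(249,280),interpolation=2)]))"
```

```text
time: 9.23
ee_pos: [0.5054, -0.0027, 0.0273]
eef_rot: [0.658, 0.712, 0.181, 0.167]
ft_force: [-0.2, -2.4, 1.3]
width: 0.0009
t 9.23 now red-frame -0.0355 -0.1106 0.0273 F [-0.2 -2.4  1.3] w 0.0009
shift [ 0.0006  0.0008 -0.0004] turn [ 0.0043  0.0011 -0.0016]
```

View pics/v9.png

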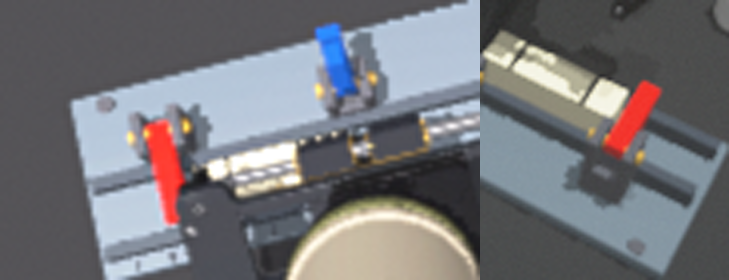

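The bar is a few mm short of the red arm (scene crop: bar end about (628,95), flag edge about (632,90)). I creep on.

```bash
python3 -m crank '[{"x":0.001,"y":0,"z":0,"ax":0,"ay":0,"az":0,"claw":1},{"x":0.002,"y":0,"z":0,"ax":0,"ay":0,"az":0,"claw":1},{"x":0.003,"y":0,"z":0,"ax":0,"ay":0,"az":0,"claw":1},{"x":0.003,"y":0,"z":0,"ax":0,"ay":0,"az":0,"claw":1},{"x":0.003,"y":0,"z":0,"ax":0,"ay":0,"az":0,"claw":1}]' | grep -A3 force
python3 t.py -.035 -.110 .028 28
python3 -m crank '[{"x":0.001,"y":0,"z":0,"ax":0,"ay":0,"az":0,"claw":1},{"x":0.002,"y":0,"z":0,"ax":0,"ay":0,"az":0,"claw":1},{"x":0.002,"y":0,"z":0,"ax":0,"ay":0,"az":0,"claw":1},{"x":0.002,"y":0,"z":0,"ax":0,"ay":0,"az":0,"claw":1},{"x":0.002,"y":0,"z":0,"ax":0,"ay":0,"az":0,"claw":1}]' | grep force
python3 t.py -.035 -.110 .028 28
```

```text
ft_force: [-0.3, -0.5, 1.3]
width: 0.0003
t 9.75 now red-frame -0.0356 -0.1075 0.0272 F [-0.3 -0.5  1.3] w 0.0003
shift [-0.0025  0.0009 -0.0004] turn [ 0.0043  0.001  -0.0015]
ft_force: [0.2, -1.0, 0.4]
t 10.17 now red-frame -0.0355 -0.1055 0.0273 F [ 0.2 -1.   0.4] w 0.0006
shift [-0.0045  0.0008 -0.0004] turn [ 0.0043  0.001  -0.0015]
```

```bash
python3 -m crank '[{"x":0.001,"y":0,"z":0,"ax":0,"ay":0,"az":0,"claw":1},{"x":0.002,"y":0,"z":0,"ax":0,"ay":0,"az":0,"claw":1},{"x":0.002,"y":0,"z":0,"ax":0,"ay":0,"az":0,"claw":1},{"x":0.002,"y":0,"z":0,"ax":0,"ay":0,"az":0,"claw":1},{"x":0.002,"y":0,"z":0,"ax":0,"ay":0,"az":0,"claw":1}]' | grep force
python3 t.py -.035 -.110 .028 28
python3 -c "
from h import *
b=camera('scene')['color'][200:290,360:440]
cv2.imwrite('pics/v10.png',cv2.resize(b,None,fx=6,fy=6,interpolation=2))"
```

```text
ft_force: [-0.4, -1.3, -0.1]
t 10.58 now red-frame -0.0355 -0.1036 0.0272 F [-0.4 -1.3 -0.1] w 0.0006
shift [-0.0064  0.0009 -0.0004] turn [ 0.0043  0.0011 -0.0016]
```

View pics/v10.png

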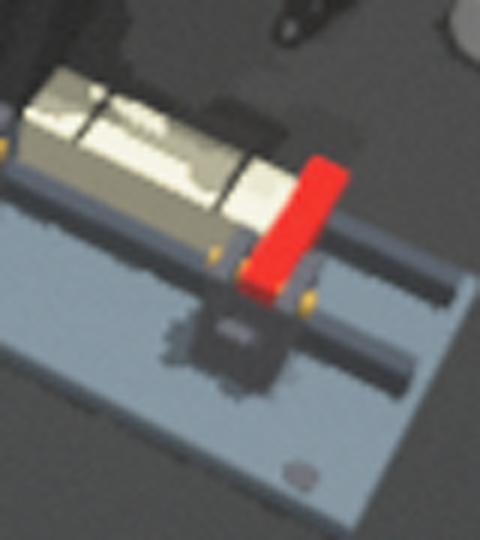

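```bash
python3 -c "
from h import *
c=camera('scene');d=np.load('jig.npz');o,x,y=d['o'],d['x'],d['y'];red=o[:2]+.0143*x+.156*y
for n,u,v,z in [('rearfar',22,112,.04),('rearnear',62,68,.04),('line1n',108,98,.04),('line1f',80,142,.04),('line2n',252,157,.04),('line2f',222,208,.04),('pin',215,256,.046),('pin',308,300,.046),('armNearTip',318,156,.05),('armFarTip',350,174,.05),('armroot',240,285,.05)]:
    q=onz(c,(360+u/6-.42,200+v/6-.42),z)[:2]-red;print(n,(q@x).round(4),(q@y).round(4))
"
```

```text
rearfar -0.0244 -0.0945
rearnear -0.0491 -0.0927
line1n -0.0458 -0.0737
line1f -0.0237 -0.0726
line2n -0.0494 -0.0234
line2f -0.0248 -0.0225
pin -0.0016 -0.0152
pin -0.0023 0.0153
armNearTip -0.0531 -0.004
armFarTip -0.0519 0.0074
armroot 0.0072 -0.0035
```

The bar centre is about -0.049 relative to the red arm, so it is at or within about 2 mm of contact. I nudge 1 mm at a time to feel the stop.

```bash
python3 -m crank '[{"x":0.0005,"y":0,"z":0,"ax":0,"ay":0,"az":0,"claw":1},{"x":0.001,"y":0,"z":0,"ax":0,"ay":0,"az":0,"claw":1},{"x":0.001,"y":0,"z":0,"ax":0,"ay":0,"az":0,"claw":1},{"x":0.001,"y":0,"z":0,"ax":0,"ay":0,"az":0,"claw":1},{"x":0.001,"y":0,"z":0,"ax":0,"ay":0,"az":0,"claw":1}]' | grep force
python3 t.py -.035 -.110 .028 28
```

```text
ft_force: [0.1, -5.9, 0.9]
t 11.1 now red-frame -0.0356 -0.1035 0.0273 F [ 0.1 -5.9  0.9] w 0.0002
shift [-0.0065  0.0009 -0.0004] turn [ 0.0042  0.0016 -0.0022]
```

The force rose to 6 N with no advance, so the bar is against the stop. I back off and retract along the tool axis.

```bash
python3 -m crank '[{"x":-0.005,"y":0,"z":0,"ax":0,"ay":0,"az":0,"claw":1},{"x":-0.015,"y":0,"z":0,"ax":0,"ay":0,"az":0,"claw":1},{"x":-0.015,"y":0,"z":-0.02,"ax":0,"ay":0,"az":0,"claw":1},{"x":-0.015,"y":0,"z":-0.05,"ax":0,"ay":0,"az":0,"claw":1},{"x":-0.015,"y":0,"z":-0.08,"ax":0,"ay":0,"az":0,"claw":1}]' | grep force
python3 -m crank '[{"x":0,"y":0,"z":-0.03,"ax":0,"ay":0,"az":0,"claw":1},{"x":0,"y":0,"z":-0.06,"ax":0,"ay":0,"az":0,"claw":1},{"x":0,"y":0,"z":-0.08,"ax":0,"ay":0,"az":0,"claw":1},{"x":0,"y":0,"z":-0.08,"ax":0,"ay":0,"az":0,"claw":1},{"x":0,"y":0,"z":-0.08,"ax":0,"ay":0,"az":0,"claw":1}]' | grep force
python3 t.py -.035 -.110 .028 28
python3 -c "
from h import *
a=camera('top')['color'][170:250,190:310];b=camera('scene')['color'][180:280,340:440]
cv2.imwrite('pics/v11.png',np.hstack([cv2.resize(a,(450,300),interpolation=2),cv2.resize(b,(300,300),interpolation=2)]))"
```

```text
ft_force: [0.4, -0.0, 0.7]
ft_force: [0.5, 0.1, 0.0]
t 11.93 now red-frame -0.1114 -0.1173 0.1689 F [0.5 0.1 0. ] w 0.0006
shift [ 0.0077 -0.0006  0.1603] turn [ 0.0057  0.0014 -0.0014]
```

The picture limit is reached, so I check by numbers: the bar's outline, and the red and blue masks against the start images.

Run:
```python
from h import *
d=np.load('jig.npz');o,x,y=d['o'],d['x'],d['y'];red=o[:2]+.0143*x+.156*y
c=camera('scene');im0=cv2.imread('pics/scene0.png')
def masks(im):
    H,S,V=[a.astype(int) for a in cv2.split(cv2.cvtColor(im,cv2.COLOR_BGR2HSV))]
    roi=np.zeros(H.shape,bool);roi[165:290,255:440]=1
    return dict(red=((H<8)|(H>172))&(S>150)&(V>80)&roi,blue=(H>105)&(H<130)&(S>170)&(V>80)&roi,bar=(V>170)&(S<70)&roi)
for n,im in(("start",im0),("now",c["color"])):
    m=masks(im)
    for k in m:
        q=big(m[k])[0].reshape(-1,2);print(n,k,"px",q.mean(0).round(1),"bbox",cv2.boundingRect(q))
        if k!="blue":
            P=np.array([onz(c,p,.04 if k=="bar" else .05)[:2]-red for p in q]);a,b=P@x,P@y
            print("   red-frame x",a.min().round(4),a.max().round(4),"y",b.min().round(4),b.max().round(4), "rect",[np.round(v,4) for v in cv2.minAreaRect(np.c_[a,b].astype(np.float32))])
```

```text
start red px [404.1 239.7] bbox (399, 230, 11, 20)
   red-frame x -0.0349 0.0066 y -0.0125 0.0065 rect [array([-0.0138, -0.005 ]), array([0.0441, 0.0158]), np.float64(12.0993)]
start blue px [351.8 209.3] bbox (347, 204, 10, 11)
start bar px [307.2 187.2] bbox (288, 176, 41, 24)
   red-frame x -0.0478 -0.0202 y -0.2809 -0.1891 rect [array([-0.0341, -0.235 ]), array([0.092 , 0.0268]), np.float64(89.3036)]
now red px [408.7 237.5] bbox (400, 226, 18, 24)
   red-frame x -0.0525 0.0076 y -0.0057 0.0086 rect [array([-0.0225,  0.0016]), array([0.0603, 0.014 ]), np.float64(0.7274)]
now blue px [351.3 209.2] bbox (347, 204, 10, 11)
now bar px [380.9 221.9] bbox (364, 211, 36, 24)
   red-frame x -0.0497 -0.0219 y -0.0941 -0.0257 rect [array([-0.0358, -0.0599]), array([0.0683, 0.0278]), np.float64(89.7545)]
```

```bash
python3 -c "
from h import *
from bench import close_job
s=r.read_state();print(s['time'],np.abs(s['joint_vel']).max());print(close_job())"
```

```text
12.0833 0.010248864757130606
the job is handed in; nothing more can be done
None
```

The red flag is fully down, the bar rests against it, the blue flag is still up, and I handed the job in at 12.1 s. The job gives no verdict, so this rests on my own checks.

**What I did:** I swept the red flag over with the shut fingers from behind. A light press on top met its end stop (8 N at z = 50 mm) while the bar was still about 236 mm before it. I then pushed the bar under the raised blue flag, with the tool tilted about 28° to keep clear of it. At the end the force rose to 6 N with no further advance, so I backed off and lifted clear.

**Last checks:**
- **Red flag:** it lies level across the channel.
- **Blue flag:** its outline is the same as at the start, to within half a pixel.
- **Bar:** it is within 0.5° of the channel's direction. Its centre is about -0.049 to -0.051 m from the red stop along the channel and about -0.036 m across it. Both are inside the limits.
- **Robot:** it touches nothing, and the wrist force is about zero.

**What disagreed or failed:**
- The plate's outline put the channel about 5 mm off from where the hinge pins put it. I used the pins, and the contact bore that out.
- The last picture could not be viewed because the 12-picture limit was reached. The final check was therefore by numbers only, and the bar's front end was partly hidden under the flag.

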